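# Fetch the trinket box from behind the ornaments

### The job

In the second-hand stockroom a green trinket box has been sold, but three ornaments hem it in on the display board: first stand the vase, the urn and the lighthouse in the grey side tray, then set the green box flat inside the open cardboard carton. Only when it is in there, put the ornaments back on the board, each standing centred on the disc of its own colour (white-and-blue vase on blue, brass urn on yellow, red lighthouse on red). Keep these four upright throughout, and leave the small blue bowl on the board where it is.

Things in the scene. Friction and masses are not known exactly. Their poses are not given: they have to be found in the camera images.
- vase: White porcelain vase with blue bands, round, 125 mm tall; origin at the centre of its underside, z up. Foot 60 mm across, belly 76 mm across at 45 mm height, straight neck 36 mm across from 85 to 125 mm height: take it by the neck. About 0.3 kg. Starts standing on the blue disc.
- urn: Brass lidded urn, round, 118 mm tall; origin at the centre of its underside, z up. Foot 60 mm across, body 76 mm across from 35 to 58 mm height, with two small side loops that are look only; upright knob 30 mm across from 82 to 118 mm height: take it by the knob. About 0.35 kg. Starts standing on the yellow disc.
- lighthouse: Red wooden lighthouse figure with white bands, round, 130 mm tall; origin at the centre of its underside, z up. Foot 60 mm across, 76 mm across from 6 to 30 mm height, straight tower 40 mm across from 85 to 130 mm height: take it by the tower. About 0.25 kg. Starts standing on the red disc.
- box: Green painted trinket box with a brass roundel on its lid, a rigid block 54 x 54 mm and 50 mm high (the lid does not open); origin at the centre of its underside, z up, x and y square to its sides. About 0.2 kg. It stands on the board with an ornament about 76 mm away (centre to centre) on each of three sides: towards the robot, left and right; only 11 mm stay free between it and each ornament.
- mat_blue: Fixed blue disc on the board, 90 mm across, 3 mm thick, its top 15 mm above the table; origin at the centre of its underside. The vase's place. Which disc lies on which side of the box changes from start to start.
- mat_yellow: Fixed yellow disc on the board, 90 mm across, 3 mm thick, its top 15 mm above the table; origin at the centre of its underside. The urn's place.
- mat_red: Fixed red disc on the board, 90 mm across, 3 mm thick, its top 15 mm above the table; origin at the centre of its underside. The lighthouse's place.
- tray: Fixed grey plastic tray, the side area, open on top, outside 300 mm (its x) by 130 mm (its y), 25 mm high, walls and floor 4 mm thick; origin at the centre of its underside. All three ornaments fit in a row along its x, 90 mm apart. It stands left or right of the board, the carton on the other side.
- carton: Fixed open cardboard carton, outside 180 mm (its x) by 160 mm (its y), 45 mm high, walls and floor 4 mm thick; origin at the centre of its underside.
- bowl: Small blue ceramic bowl, 64 mm across and 32 mm high, loose, on the rear of the board (12 mm thick, wooden) about 110 mm behind and 55 mm right of the box; origin at the centre of its underside. Leave it alone. A terracotta cup 60 mm across and 55 mm high stands beside it, about 110 mm behind and 60 mm left of the box.
There are look-alikes about, which are no part of the job. Of the things that look like the vase, the larger one is meant. Leave any purple look-alike of the box alone.

How it is judged:
By the outcome, as a careful person would: the job done as asked, in the order asked, and still so for the second after the job is handed in, with the robot touching nothing.
It also fails if it takes over 134 s, if anything falls off the work surface, if the arm or the gripper's body presses on something with over 40 N, if the wrist force passes 120 N, or if a joint passes its speed limit or range.

### The arm

A 6-joint arm with a two-finger parallel gripper is mounted at the origin on the work surface. World frame = base frame: x ahead of the robot, y to its left, z up, the work surface at z = 0. Lengths are in m, angles in rad, forces in N, time in s.
With the tool pointing down it reaches from about 0.375 to 0.9 m from the base axis. Payload 3.1 kg.
Tool frame: the origin (TCP) lies between the finger pads; the fingertips stand 22 mm ahead of it and the grasp point (between the pads) lies 3 mm ahead of it; z points along the fingers, y is the line along which they close (so a half turn about z gives the same grasp; the last joint's range is limited). The gripper opens to 87 mm and grips with 3 to 60 N. Pads are 19 mm wide; open, the fingers measure 117 mm over their backs; the gripper's body (75 mm by 190 mm) begins 51 mm behind the grasp point.
Start: joints at [0.957, 0.527, 1.433, -0, 1.181, -0.178], TCP at [0.264, 0.567, 0.245] pointing down, gripper open.
Joint ranges: [-3.08, 3.08], [-0.75, 2.2], [0.22, 2.44], [-1.43, 4.57], [0, 2.65], [-2.85, 2.85]. Speed limits (rad/s): [2.79, 2.79, 3.14, 3.14, 3.14, 3.14].

### API

Orientations are given as a unit quaternion [x, y, z, w].
In Python, from rig import robot gives the robot as it stands.
- The arm moves only by the tool move_arm, never from a script. Its argument "series" is text: rows parted by semicolons, each of 6 numbers parted by spaces: the shift along the tool's x, y, z in mm, then the turn, a rotation vector about the tool's x, y, z in degrees. In form: dx dy dz ax ay az; .... A call has 1 to 8 rows; each row is the pose to reach, as a shift and turn from the pose commanded when the call began, along the tool's axes at that moment; what a row does not reach only later rows make up. A row lasts 1/12 s, in which the tool goes at most 41.7 mm and 7.16 degrees, less where a joint would pass 70% of its speed; a pose out of reach is approached as far as the arm can. A call with a gripper value outside its range is refused whole. "jaw" is the opening, from 0 (shut) to 1 (fully open), set as the call begins (left out, the last holds). The fingers move at their own pace and stop on an object; "newtons" is the grip in N (left out, the last holds). Time passes only in rows, so rows that repeat a pose let the fingers close. It gives the time, the measured TCP pose, the force, the opening and the grip force at its end, in the units of the state.
- robot.get_obs(): the state, without advancing time (a new reading comes with each control period).
- robot.camera(name): name is "scene" or "top" or "wrist"; returns a dict with "img" (420x560x3 uint8, red, green, blue), "mtx" (3x3 intrinsics, pixels), "world_to_cam" (4x4, takes a point from world to camera coordinates). Camera axes: x right, y down, z forward; pixel columns grow to the right and rows downward; lengths in m; the calibration is good to about 2 mm. A picture is of the moment at which its call begins. There is no depth.
- robot.hand_in(): hands the job in; it is judged then, once.
Trained networks look in a picture, given as the dict that the camera call returned (one of the last four; its "shot" number tells which), for a name from the list of things; names that differ only in an ending like _2 or _b are one class to them, and where a whole thing is asked for, a point or a joint stands for the part that bears it (a point fixed in the world has none). Each returns a list of dicts, best first, with "p" (0 to 1); they miss things now and then, are a little off and sometimes report something else, mostly with a low value. They report only what shows in the picture. A call takes as long as a camera call. They do not tell look-alikes from the thing itself.
- robot.search_frame(picture, thing): "xyz" ([x, y, z] in m, in world coordinates, good to about 4 mm: the middle of the surface that is visible of it).
- robot.tip_of(picture, thing): "xyz" ([x, y, z] in m, in world coordinates, good to about 4 mm: a listed point, or the origin of a listed thing).
The state is a dict: "time": time; "q": joint angles; "joint_velocities": joint speeds; "joint_torque": joint torques, N m; "position": TCP position; "tool_rot": TCP orientation; "ft_force": force on the tool from outside, world axes, zero at the start; "moment": the same for the moment, N m; "grip_width": finger opening in m; "grip_force": force on a finger pad.
Only numpy, scipy, OpenCV 4.12 (cv2) and the standard library are available. Lean on these libraries where they do the work, as an engineer would, in place of code of your own. Each camera call takes 0.05 s, during which the arm holds its last target. There are 200 camera calls.

## Working session

There is one attempt and no reset: what is moved stays moved. The work goes in short steps, Python scripts to look and compute and a tool call to move; the robot and the scene stay as the last step left them, time stands still between calls to the robot, and variables do not carry over. Pictures are saved under pics/ and viewed, at most 14 in all, crops included, and the job is handed in when it is done.

Besides the shell and the picture viewer there is one more tool, called by a JSON object that holds its "fn" and its "kwargs", one argument or row to a line. move_arm: Moves the arm, as the interface text tells. Its arguments: {"type":"object","properties":{"series":{"type":"string"},"jaw":{"type":"number"},"newtons":{"type":"number"}},"required":["series"]}

```bash
mkdir -p pics
cat > h.py <<'E'
from rig import robot
import numpy as np, cv2
def save(c,n): cv2.imwrite('pics/'+n,cv2.cvtColor(c['img'],cv2.COLOR_RGB2BGR))
def pix(c,p):
    q=c['world_to_cam']@np.r_[p,1]; u=c['mtx']@q[:3]; return (u[:2]/u[2]).round().astype(int)
def ray(c,uv,z):
    M=c['world_to_cam'];R=M[:3,:3];t=M[:3,3];o=-R.T@t;d=R.T@np.linalg.inv(c['mtx'])@np.r_[uv,1]
    return o+d*(z-o[2])/d[2]
E
python3 - <<'E'
from h import *
for n in('top','scene'):
    c=robot.camera(n); save(c,n+'0.png')
    for t in('vase','urn','lighthouse','box','mat_blue','mat_yellow','mat_red','tray','carton','bowl'):
        print(n,t,[(np.round(d['xyz'],3).tolist(),round(d['p'],2),pix(c,d['xyz']).tolist()) for d in robot.tip_of(c,t)[:3]])
o=robot.get_obs();print(o['tool_rot'],o['position'],o['time'],o['grip_width'])
E
```

```text
top vase [([0.345, 0.054, -0.002], 0.64, [266, 305])]
top urn [([0.544, 0.105, 0.013], 0.62, [241, 211])]
top lighthouse [([0.562, -0.044, 0.018], 0.6, [311, 202])]
top box [([0.551, 0.03, 0.01], 0.87, [277, 208]), ([0.69, 0.243, 0.003], 0.74, [178, 145])]
top mat_blue []
top mat_yellow [([0.545, 0.103, 0.01], 0.84, [242, 211])]
top mat_red [([0.477, 0.018, 0.016], 0.48, [282, 242])]
top tray [([0.51, -0.298, 0.002], 0.65, [431, 226]), ([0.671, -0.012, 0.015], 0.62, [296, 151]), ([0.544, 0.102, 0.014], 0.35, [242, 211])]
top carton [([0.493, 0.289, 0.001], 0.69, [156, 236])]
top bowl [([0.671, -0.007, 0.013], 0.56, [293, 151])]
scene vase [([0.483, 0.023, 0.011], 0.73, [271, 202]), ([0.342, 0.051, -0.002], 0.67, [271, 176])]
scene urn [([0.547, 0.111, 0.016], 0.58, [319, 212])]
scene lighthouse [([0.562, -0.044, 0.017], 0.59, [244, 224]), ([0.55, 0.111, 0.021], 0.48, [320, 211])]
scene box [([0.694, 0.242, -0.002], 0.58, [414, 259]), ([0.554, 0.031, 0.01], 0.55, [281, 221])]
scene mat_blue [([0.509, -0.296, 0.0], 0.6, [111, 229])]
scene mat_yellow [([0.544, 0.104, 0.01], 0.54, [316, 214])]
scene mat_red [([0.564, -0.045, 0.016], 0.57, [243, 226])]
scene tray [([0.511, -0.295, 0.002], 0.59, [112, 229])]
scene carton [([0.495, 0.292, 0.001], 0.65, [391, 198])]
scene bowl [([0.675, -0.01, 0.012], 0.96, [272, 263]), ([0.564, -0.044, 0.01], 0.53, [244, 228]), ([0.544, 0.107, 0.01], 0.49, [317, 214])]
[ 2.16174805e-01  9.76354676e-01 -4.41093754e-06  7.31405962e-06] [0.26381319 0.56656604 0.24455438] 1.1 0.08694589066057394
```

View pics/top0.png

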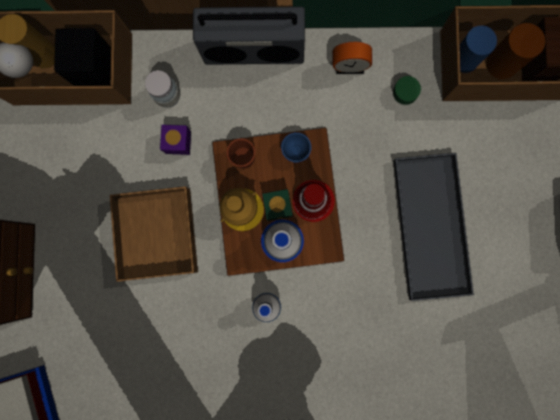

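View pics/scene0.png

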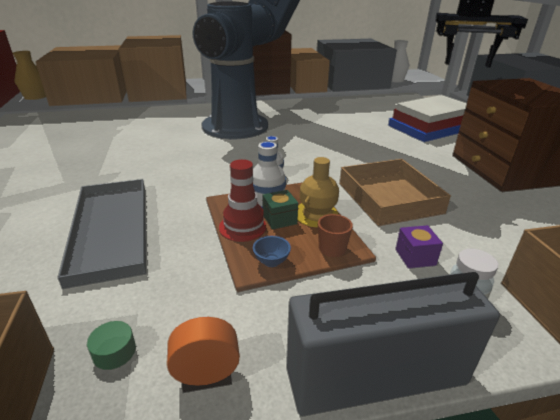

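The top view shows the vase in front of the box at (282,240), the urn on the left at (241,208) and the lighthouse on the right at (314,200). The green box is at (277,205), the tray at (431,226) and the carton at (153,233). The small vase at (266,308) and the purple box at (175,138) are the decoys.

```bash
cat >> h.py <<'E'
from scipy.spatial.transform import Rotation as Ro
def go(x,y,z,th,o=None):
    o=o or robot.get_obs(); R=Ro.from_quat(o['tool_rot']); t=np.radians(th)
    yv=np.array([np.cos(t),np.sin(t),0]);zv=np.array([0,0,-1.]);T=Ro.from_matrix(np.c_[np.cross(yv,zv),yv,zv])
    print('shift',(1000*R.inv().apply(np.array([x,y,z])-o['position'])).round(1),'rot',np.degrees((R.inv()*T).as_rotvec()).round(2))
E
python3 - <<'E'
from h import *
c=robot.camera('top')
for p in[(393,155),(457,153),(471,293),(410,298)]:print(ray(c,p,.025).round(3))
for p in[(111,193),(187,187),(195,271),(117,280)]:print(ray(c,p,.045).round(3))
go(.50,.03,.33,97)
E
```

```text
[ 0.659 -0.217  0.025]
[ 0.662 -0.352  0.025]
[ 0.369 -0.371  0.025]
[ 0.36  -0.245  0.025]
[0.581 0.371 0.045]
[0.592 0.213 0.045]
[0.419 0.195 0.045]
[0.402 0.354 0.045]
shift [-440.6 -386.7  -85.4] rot [ -0.     0.   -31.97]
```

{"fn": "move_arm", "kwargs": {
  "series": "-220 -193 -85 0 0 -16;-220 -193 -85 0 0 -16;-220 -193 -85 0 0 -16;-220 -193 -85 0 0 -16;-220 -193 -85 0 0 -16;-220 -193 -85 0 0 -16;-220 -193 -85 0 0 -16;-220 -193 -85 0 0 -16",
  "jaw": 1,
  "newtons": 20
}}

```text
time: 1.82
position: [0.384, 0.2952, 0.3314]
tool_rot: [0.08, 0.997, -0.0, 0.002]
ft_force: [-0.1, 0.6, 1.0]
grip_width: 0.0872
grip_force: 0.0
```

```bash
python3 -c "
from h import *
go(.50,.03,.33,97);print(robot.get_obs()['time'])"
```

```text
shift [-156.7 -243.3    2.1] rot [ -0.04   0.22 -16.16]
1.8167
```

{"fn": "move_arm", "kwargs": {
  "series": "-155 -242 0 0 0 -16;-155 -242 0 0 0 -16;-155 -242 0 0 0 -16;-155 -242 0 0 0 -16;-155 -242 0 0 0 -16;-155 -242 0 0 0 -16;-155 -242 0 0 0 -16;-155 -242 0 0 0 -16"
}}

```text
time: 2.48
position: [0.5003, 0.0298, 0.3299]
tool_rot: [-0.059, 0.998, -0.002, 0.002]
ft_force: [0.1, 1.2, -0.1]
grip_width: 0.0871
grip_force: 0.0
```

```bash
cat > look.py <<'E'
from h import *
import sys
n=sys.argv[1]
for cam in sys.argv[2].split(','):
    c=robot.camera(cam); save(c,n+cam+'.png')
    for t in sys.argv[3].split(','):
        print(cam,t,[(np.round(d['xyz'],4).tolist(),round(d['p'],2),pix(c,d['xyz']).tolist()) for d in robot.tip_of(c,t)[:3]])
o=robot.get_obs();print(o['time'],o['position'].round(4) if hasattr(o['position'],'round') else o['position'])
E
python3 look.py a wrist vase,urn,lighthouse,box,mat_blue,mat_yellow,mat_red; python3 -c "
from h import *
go(.48,.021,.17,97)"
```

```text
wrist vase [([0.3409, 0.0536, -0.0027], 0.86, [317, 44]), ([0.4754, 0.0198, 0.0164], 0.79, [278, 150])]
wrist urn [([0.547, 0.1085, 0.0139], 0.62, [337, 210])]
wrist lighthouse [([0.557, -0.0428, 0.0128], 0.58, [226, 204])]
wrist box [([0.5519, 0.0287, 0.0136], 0.83, [278, 207])]
wrist mat_blue []
wrist mat_yellow []
wrist mat_red []
2.8833 [0.4964 0.0371 0.3296]
shift [ 18.2 -14.  159.6] rot [ 0.02 -0.02  0.17]
```

View pics/awrist.png

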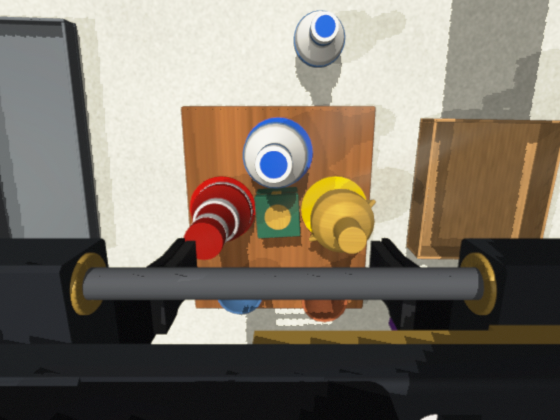

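```bash
python3 -c "
from h import *
c=robot.camera('wrist')
for n,p,z in[('vtop',(274,165),.14),('utop',(352,240),.133),('ltop',(205,241),.145),('b',(278,152),.015),('r',(224,210),.015),('y',(336,211),.015),('box',(278,214),.062)]:print(n,ray(c,p,z).round(4))
go(.478,.021,.17,97)"
```

```text
vtop [0.4732 0.0261 0.14  ]
utop [0.541  0.1148 0.133 ]
ltop [ 0.5562 -0.033   0.145 ]
b [0.473  0.0281 0.015 ]
r [ 0.5599 -0.0353  0.015 ]
y [0.5422 0.116  0.015 ]
box [0.543  0.0373 0.062 ]
shift [ 20.4 -13.6 159.7] rot [ 0.01 -0.    0.17]
```

{"fn": "move_arm", "kwargs": {
  "series": "21 -14 30 0 0 0;21 -14 70 0 0 0;21 -14 110 0 0 0;21 -14 150 0 0 0;21 -14 180 0 0 0;21 -14 200 0 0 0;21 -14 200 0 0 0;21 -14 200 0 0 0"
}}

```text
time: 3.6
position: [0.4775, 0.0198, 0.1291]
tool_rot: [-0.062, 0.998, 0.0, -0.001]
ft_force: [0.9, 0.7, 0.3]
grip_width: 0.087
grip_force: 0.0
```

{"fn": "move_arm", "kwargs": {
  "series": "0 0 0 0 0 0;0 0 0 0 0 0;0 0 0 0 0 0;0 0 0 0 0 0;0 0 0 0 0 0;0 0 0 0 0 0;0 0 0 0 0 0",
  "jaw": 0.3,
  "newtons": 20
}}

```text
time: 4.18
position: [0.4781, 0.019, 0.1299]
tool_rot: [-0.061, 0.998, -0.0, 0.0]
ft_force: [0.3, -0.8, 0.5]
grip_width: 0.0486
grip_force: 0.0
```

```bash
python3 -c "
from h import *
go(.42,-.304,.18,97)"
```

```text
shift [  97.2 -313.5  -50.1] rot [-0.01  0.03  0.03]
```

{"fn": "move_arm", "kwargs": {
  "series": "0 0 0 0 0 0;0 0 0 0 0 0;0 0 0 0 0 0;0 0 0 0 0 0;0 0 0 0 0 0",
  "jaw": 0,
  "newtons": 20
}}

```text
time: 4.6
position: [0.4782, 0.0188, 0.1296]
tool_rot: [-0.061, 0.998, -0.0, 0.0]
ft_force: [0.3, -1.5, 0.8]
grip_width: 0.0357
grip_force: 20.0
```

```bash
python3 -c "
from h import *
o=robot.get_obs();print(o['position'],o['grip_width'],o['grip_force']);go(.42,-.304,.18,97)"
```

```text
[0.47824648 0.01880049 0.12960032] 0.03573586520574525 19.993836240258815
shift [  97.4 -313.3  -50.3] rot [-0.03  0.02  0.04]
```

{"fn": "move_arm", "kwargs": {
  "series": "0 0 -10 0 0 0;0 0 -30 0 0 0;0 0 -50 0 0 0;2 -10 -60 0 0 0;8 -28 -60 0 0 0;17 -55 -60 0 0 0;27 -87 -60 0 0 0;37 -120 -60 0 0 0"
}}

```text
time: 5.27
position: [0.4547, -0.1044, 0.1889]
tool_rot: [-0.062, 0.998, 0.001, -0.001]
ft_force: [0.7, 0.2, -3.5]
grip_width: 0.0361
grip_force: 20.0
```

{"fn": "move_arm", "kwargs": {
  "series": "10 -33 0 0 0 0;20 -66 0 0 0 0;30 -99 0 0 0 0;40 -130 0 0 0 0;49 -157 0 0 0 0;56 -178 0 0 0 0;60 -190 0 0 0 0;60 -193 0 0 0 0"
}}

```text
time: 5.93
position: [0.4194, -0.3051, 0.1889]
tool_rot: [-0.06, 0.998, 0.0, -0.0]
ft_force: [0.0, 0.5, -3.4]
grip_width: 0.0355
grip_force: 19.9
```

```bash
python3 look.py b top tray; python3 -c "
from h import *
o=robot.get_obs();print(o['position'],o['grip_width'],o['ft_force']);go(.42,-.304,.12,97)"
```

```text
top tray [([0.5089, -0.2969, 0.0016], 0.76, [430, 226])]
6.0333 [ 0.4197 -0.3027  0.1889]
[ 0.41974414 -0.30267168  0.18892457] 0.03615020273516875 [ 0.55642059 -0.09528061 -4.08406955]
shift [-0.1 -1.5 68.9] rot [ 0.13 -0.03 -0.04]
```

View pics/btop.png

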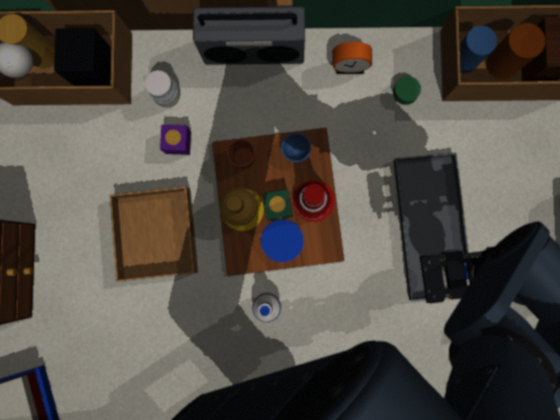

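{"fn": "move_arm", "kwargs": {
  "series": "0 -1 10 0 0 0;0 -1 28 0 0 0;0 -1 46 0 0 0;0 -1 58 0 0 0;0 -1 65 0 0 0;0 -1 69 0 0 0;0 -1 70 0 0 0;0 -1 70 0 0 0"
}}

```text
time: 6.7
position: [0.4205, -0.304, 0.1196]
tool_rot: [-0.062, 0.998, 0.0, 0.0]
ft_force: [-0.3, 0.0, -2.8]
grip_width: 0.0356
grip_force: 19.9
```

{"fn": "move_arm", "kwargs": {
  "series": "0 0 0 0 0 0;0 0 0 0 0 0;0 0 0 0 0 0;0 0 0 0 0 0;0 0 0 0 0 0;0 0 0 0 0 0;0 0 0 0 0 0;0 0 0 0 0 0",
  "jaw": 1
}}

```text
time: 7.37
position: [0.4201, -0.3045, 0.1196]
tool_rot: [-0.061, 0.998, -0.0, 0.0]
ft_force: [-0.4, -0.0, -0.6]
grip_width: 0.081
grip_force: 0.0
```

```bash
python3 -c "
from h import *
c=robot.camera('top');im=c['img'].astype(int)
m=((im[...,2]>im[...,0]+50)&(im[...,2]>im[...,1]+40)).astype(np.uint8)
n,l,s,ce=cv2.connectedComponentsWithStats(m)
for i in range(1,n):
  if s[i,4]>100: print(s[i],ce[i].round(1),ray(c,ce[i],.015).round(4))
o=robot.get_obs();print(o['time'],o['position'],o['grip_width'],o['ft_force']);go(.562,-.043,.24,97)"
```

```text
[ 261  220   42   42 1395] [281.8 240.4] [0.4808 0.0188 0.015 ]
[ 34 368  19  52 251] [ 43.1 392.7] [0.1708 0.513  0.015 ]
7.4167 [ 0.42016116 -0.30445877  0.11958683] 0.08288734587454988 [ 0.59996906 -0.25205967  0.831253  ]
shift [-172.8  242.1 -120.4] rot [-0.    0.    0.02]
```

{"fn": "move_arm", "kwargs": {
  "series": "0 0 -30 0 0 0;0 0 -65 0 0 0;-15 20 -85 0 0 0;-38 53 -85 0 0 0;-61 86 -85 0 0 0;-84 118 -85 0 0 0;-107 150 -85 0 0 0;-130 182 -85 0 0 0"
}}

```text
time: 8.08
position: [0.5274, -0.1062, 0.2047]
tool_rot: [-0.061, 0.998, -0.0, 0.0]
ft_force: [-0.3, -0.7, -0.3]
grip_width: 0.0872
grip_force: 0.0
```

{"fn": "move_arm", "kwargs": {
  "series": "-22 31 0 0 0 0;-40 54 0 0 0 0;-43 60 0 0 0 0;-43 60 0 0 0 0"
}}

```text
time: 8.42
position: [0.5626, -0.0411, 0.2043]
tool_rot: [-0.063, 0.998, 0.0, -0.0]
ft_force: [0.1, 0.0, -0.8]
grip_width: 0.0865
grip_force: 0.0
```

```bash
python3 look.py c wrist lighthouse,urn,box,mat_red; python3 -c "
from h import *
go(.562,-.043,.13,97)"
```

```text
wrist lighthouse [([0.5585, -0.0407, 0.014], 0.93, [283, 186])]
wrist urn [([0.5449, 0.1078, 0.0115], 0.67, [435, 191])]
wrist box [([0.5534, 0.0296, 0.0105], 0.79, [355, 189])]
wrist mat_red [([0.5443, 0.1084, 0.0137], 0.55, [437, 191])]
8.6667 [ 0.5616 -0.0445  0.2045]
shift [-0.7  1.5 74.5] rot [-0.01 -0.04 -0.09]
```

View pics/cwrist.png

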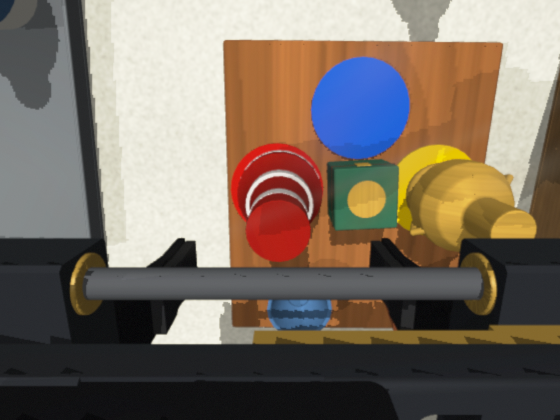

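The tower top is at about (278,228), inside the jaw line, so I'm lowering onto it.

{"fn": "move_arm", "kwargs": {
  "series": "0 2 20 0 0 0;0 2 45 0 0 0;0 2 65 0 0 0;0 2 75 0 0 0;0 2 75 0 0 0"
}}

```text
time: 9.08
position: [0.5601, -0.0419, 0.1274]
tool_rot: [-0.06, 0.998, 0.001, -0.003]
ft_force: [-0.3, 0.9, 0.1]
grip_width: 0.0872
grip_force: 0.0
```

{"fn": "move_arm", "kwargs": {
  "series": "0 0 0 0 0 0;0 0 0 0 0 0;0 0 0 0 0 0;0 0 0 0 0 0;0 0 0 0 0 0;0 0 0 0 0 0;0 0 0 0 0 0;0 0 0 0 0 0",
  "jaw": 0,
  "newtons": 20
}}

```text
time: 9.75
position: [0.5622, -0.0412, 0.1298]
tool_rot: [-0.062, 0.998, -0.0, 0.0]
ft_force: [0.4, -1.1, 1.5]
grip_width: 0.0418
grip_force: 0.7
```

{"fn": "move_arm", "kwargs": {
  "series": "0 0 0 0 0 0;0 0 0 0 0 0;0 0 0 0 0 0;0 0 0 0 0 0"
}}

```text
time: 10.08
position: [0.5623, -0.0413, 0.1297]
tool_rot: [-0.061, 0.998, -0.0, 0.0]
ft_force: [-0.0, -1.0, 0.6]
grip_width: 0.0386
grip_force: 19.9
```

```bash
python3 -c "
from h import *
o=robot.get_obs();print(o['position'],o['grip_width'],o['grip_force']);go(.602,-.289,.19,97)"
```

```text
[ 0.56225485 -0.0413085   0.12968159] 0.03856986446726961 19.92087868442468
shift [  -9.2 -250.7  -60.2] rot [-0.02  0.03  0.03]
```

{"fn": "move_arm", "kwargs": {
  "series": "0 0 -10 0 0 0;0 0 -30 0 0 0;0 0 -50 0 0 0;0 -8 -60 0 0 0;-1 -26 -60 0 0 0;-2 -54 -60 0 0 0;-3 -87 -60 0 0 0;-4 -120 -60 0 0 0"
}}

```text
time: 10.75
position: [0.5802, -0.1606, 0.1895]
tool_rot: [-0.062, 0.998, 0.0, -0.0]
ft_force: [1.1, -0.7, -2.5]
grip_width: 0.0385
grip_force: 19.9
```

{"fn": "move_arm", "kwargs": {
  "series": "-1 -33 0 0 0 0;-2 -66 0 0 0 0;-4 -94 0 0 0 0;-5 -115 0 0 0 0;-5 -127 0 0 0 0;-5 -131 0 0 0 0;-5 -131 0 0 0 0"
}}

```text
time: 11.33
position: [0.601, -0.2895, 0.189]
tool_rot: [-0.061, 0.998, 0.001, -0.001]
ft_force: [-0.0, 0.2, -2.8]
grip_width: 0.039
grip_force: 19.9
```

```bash
python3 -c "
from h import *
o=robot.get_obs();print(o['position'],o['grip_width'],o['ft_force']);go(.602,-.289,.1197,97)"
```

```text
[ 0.60101922 -0.2895031   0.18895399] 0.03895543276724997 [-4.25883908e-04  2.09527436e-01 -2.82903658e+00]
shift [-1.1  0.3 69.3] rot [ 0.08 -0.06 -0.05]
```

{"fn": "move_arm", "kwargs": {
  "series": "0 0 10 0 0 0;0 0 28 0 0 0;0 0 46 0 0 0;0 0 58 0 0 0;0 0 65 0 0 0;0 0 69 0 0 0;0 0 69 0 0 0;0 0 69 0 0 0"
}}

```text
time: 12.0
position: [0.6021, -0.289, 0.121]
tool_rot: [-0.062, 0.998, -0.0, 0.0]
ft_force: [-0.6, -0.8, -3.4]
grip_width: 0.0391
grip_force: 19.9
```

{"fn": "move_arm", "kwargs": {
  "series": "0 0 0 0 0 0;0 0 0 0 0 0;0 0 0 0 0 0;0 0 0 0 0 0;0 0 0 0 0 0;0 0 0 0 0 0;0 0 0 0 0 0;0 0 0 0 0 0",
  "jaw": 1
}}

```text
time: 12.67
position: [0.6017, -0.2891, 0.1206]
tool_rot: [-0.061, 0.998, -0.0, 0.0]
ft_force: [0.4, -1.1, -0.5]
grip_width: 0.0829
grip_force: 0.0
```

```bash
python3 -c "
from h import *
o=robot.get_obs();print(o['position'],o['grip_width'],o['ft_force']);go(.545,.108,.20,97)"
```

```text
[ 0.60166615 -0.28913     0.1206031 ] 0.08286050409654888 [ 0.35684863 -1.09677117 -0.45482725]
shift [  7.6 401.1 -79.4] rot [-0.    0.    0.03]
```

Next is the urn.

{"fn": "move_arm", "kwargs": {
  "series": "0 0 -35 0 0 0;0 0 -70 0 0 0;0 25 -80 0 0 0;1 62 -80 0 0 0;2 100 -80 0 0 0;3 138 -80 0 0 0;3 176 -80 0 0 0;4 214 -80 0 0 0"
}}

```text
time: 13.33
position: [0.5711, -0.0757, 0.2007]
tool_rot: [-0.061, 0.998, -0.0, 0.0]
ft_force: [0.7, 0.6, -0.1]
grip_width: 0.087
grip_force: 0.0
```

{"fn": "move_arm", "kwargs": {
  "series": "1 38 0 0 0 0;2 76 0 0 0 0;3 114 0 0 0 0;3 150 0 0 0 0;3 175 0 0 0 0;3 187 0 0 0 0;3 187 0 0 0 0"
}}

```text
time: 13.92
position: [0.545, 0.1102, 0.2006]
tool_rot: [-0.063, 0.998, 0.0, -0.0]
ft_force: [0.4, 0.4, -1.1]
grip_width: 0.087
grip_force: 0.0
```

```bash
python3 look.py d wrist urn,box,bowl,mat_red,mat_yellow; python3 -c "
from h import *
c=robot.camera('wrist'); save(c,'d2.png');im=c['img'].astype(int)
for nm,m in(('r',(im[...,0]>150)&(im[...,1]<45)),('b',(im[...,2]>im[...,0]+80)&(im[...,2]>im[...,1]+60)),('r2',(im[...,0]>im[...,1]*4)&(im[...,0]>90))):
  n,l,s,ce=cv2.connectedComponentsWithStats(m.astype(np.uint8))
  for i in range(1,n):
    if s[i,4]>600: print(nm,s[i],ce[i].round(1),ray(c,ce[i],.015).round(4))
go(.545,.108,.123,97)"
```

```text
wrist urn [([0.5456, 0.1061, 0.0145], 0.56, [278, 191])]
wrist box [([0.694, 0.2428, -0.0001], 0.8, [383, 332]), ([0.5551, 0.0276, 0.0119], 0.79, [196, 190])]
wrist bowl []
wrist mat_red [([0.5641, -0.0496, 0.0073], 0.95, [118, 188])]
wrist mat_yellow [([0.547, 0.1094, 0.0129], 0.53, [281, 192])]
14.2167 [0.5462 0.1064 0.2005]
r [  76  143   83   91 5992] [118.6 187.4] [ 0.5616 -0.0499  0.015 ]
b [ 148   54   99  103 7997] [196.6 105.2] [0.4772 0.02   0.015 ]
r2 [  76  143   84   91 6031] [118.5 187.4] [ 0.5616 -0.05    0.015 ]
shift [ 0.9  1.6 77.5] rot [-0.02  0.   -0.09]
```

View pics/dwrist.png

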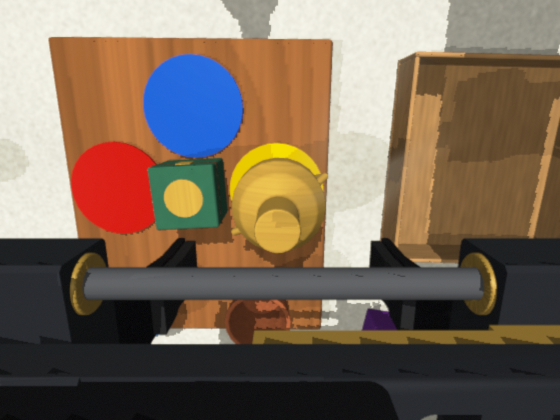

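{"fn": "move_arm", "kwargs": {
  "series": "1 1 20 0 0 0;1 1 45 0 0 0;1 1 66 0 0 0;1 1 76 0 0 0;1 1 76 0 0 0"
}}

```text
time: 14.68
position: [0.5431, 0.1081, 0.1223]
tool_rot: [-0.061, 0.998, 0.0, -0.003]
ft_force: [0.7, 0.2, -0.1]
grip_width: 0.0869
grip_force: 0.0
```

{"fn": "move_arm", "kwargs": {
  "series": "0 0 0 0 0 0;0 0 0 0 0 0;0 0 0 0 0 0;0 0 0 0 0 0;0 0 0 0 0 0;0 0 0 0 0 0;0 0 0 0 0 0;0 0 0 0 0 0",
  "jaw": 0,
  "newtons": 22
}}

```text
time: 15.35
position: [0.5446, 0.109, 0.1247]
tool_rot: [-0.061, 0.998, -0.0, 0.0]
ft_force: [-0.5, -0.1, -0.2]
grip_width: 0.0416
grip_force: 0.0
```

{"fn": "move_arm", "kwargs": {
  "series": "0 0 0 0 0 0;0 0 0 0 0 0;0 0 0 0 0 0;0 0 0 0 0 0;0 0 0 0 0 0;0 0 0 0 0 0"
}}

```text
time: 15.85
position: [0.5446, 0.1088, 0.1246]
tool_rot: [-0.061, 0.998, -0.0, 0.0]
ft_force: [1.0, -0.9, 0.4]
grip_width: 0.0301
grip_force: 21.9
```

```bash
python3 -c "
from h import *
o=robot.get_obs();print(o['position'],o['grip_width'],o['grip_force']);go(.511,-.297,.24,97)"
```

```text
[0.54459417 0.10879121 0.12455838] 0.030059857609286412 21.89383490720502
shift [  83.  -398.6 -115.4] rot [-0.01  0.01  0.03]
```

{"fn": "move_arm", "kwargs": {
  "series": "0 0 -10 0 0 0;0 0 -32 0 0 0;0 0 -60 0 0 0;0 0 -88 0 0 0;2 -8 -108 0 0 0;6 -27 -115 0 0 0;12 -57 -115 0 0 0;19 -90 -115 0 0 0"
}}

```text
time: 16.52
position: [0.5363, 0.0177, 0.2406]
tool_rot: [-0.063, 0.998, 0.0, 0.001]
ft_force: [-0.3, -0.1, -3.9]
grip_width: 0.0298
grip_force: 21.9
```

{"fn": "move_arm", "kwargs": {
  "series": "7 -35 0 0 0 0;14 -71 0 0 0 0;22 -107 0 0 0 0;29 -143 0 0 0 0;37 -179 0 0 0 0;44 -214 0 0 0 0;51 -246 0 0 0 0;57 -272 0 0 0 0"
}}

```text
time: 17.18
position: [0.5125, -0.2618, 0.2395]
tool_rot: [-0.061, 0.998, 0.0, -0.0]
ft_force: [-0.2, -0.1, -3.4]
grip_width: 0.0297
grip_force: 21.9
```

{"fn": "move_arm", "kwargs": {
  "series": "5 -22 0 0 0 0;7 -34 0 0 0 0;7 -37 0 0 0 0;7 -37 0 0 0 0"
}}

```text
time: 17.52
position: [0.5107, -0.2971, 0.2393]
tool_rot: [-0.061, 0.998, 0.001, -0.0]
ft_force: [0.4, 0.2, -3.2]
grip_width: 0.0294
grip_force: 21.9
```

```bash
python3 -c "
from h import *
o=robot.get_obs();print(o['position'],o['grip_width'],o['ft_force']);go(.511,-.297,.1145,97)"
```

```text
[ 0.51073935 -0.29706139  0.23927093] 0.02943075290917575 [ 0.44514908  0.21863633 -3.19149086]
shift [ -0.3  -0.2 124.8] rot [ 0.09 -0.02 -0.04]
```

{"fn": "move_arm", "kwargs": {
  "series": "0 0 10 0 0 0;0 0 30 0 0 0;0 0 55 0 0 0;0 0 80 0 0 0;0 0 100 0 0 0;0 0 114 0 0 0;0 0 122 0 0 0;0 0 124 0 0 0"
}}

```text
time: 18.18
position: [0.5102, -0.2947, 0.1136]
tool_rot: [-0.062, 0.998, 0.002, -0.002]
ft_force: [0.9, 0.8, -3.4]
grip_width: 0.0297
grip_force: 21.9
```

{"fn": "move_arm", "kwargs": {
  "series": "0 0 0 0 0 0;0 0 0 0 0 0"
}}

```text
time: 18.35
position: [0.5117, -0.2971, 0.1163]
tool_rot: [-0.062, 0.998, -0.001, 0.001]
ft_force: [-0.4, 0.1, -2.9]
grip_width: 0.0298
grip_force: 21.9
```

{"fn": "move_arm", "kwargs": {
  "series": "0 0 0 0 0 0;0 0 0 0 0 0;0 0 0 0 0 0;0 0 0 0 0 0;0 0 0 0 0 0;0 0 0 0 0 0;0 0 0 0 0 0;0 0 0 0 0 0",
  "jaw": 1
}}

```text
time: 19.02
position: [0.511, -0.2973, 0.1156]
tool_rot: [-0.061, 0.998, -0.0, 0.0]
ft_force: [0.9, -0.3, -0.1]
grip_width: 0.075
grip_force: 0.0
```

```bash
python3 -c "
from h import *
o=robot.get_obs();print(o['position'],o['grip_width'],o['ft_force']);go(.553,.030,.20,97)"
```

```text
[ 0.51097121 -0.29731519  0.11561037] 0.07501299450648088 [ 0.86661065 -0.28707535 -0.10565082]
shift [-81.8 319.7 -84.4] rot [-0.    0.    0.03]
```

{"fn": "move_arm", "kwargs": {
  "series": "0 0 -35 0 0 0;0 0 -70 0 0 0;-6 22 -90 0 0 0;-15 58 -100 0 0 0;-24 95 -100 0 0 0;-34 132 -100 0 0 0;-43 168 -100 0 0 0;-53 205 -100 0 0 0"
}}

```text
time: 19.68
position: [0.5383, -0.0858, 0.2157]
tool_rot: [-0.061, 0.998, -0.0, 0.0]
ft_force: [-0.3, 0.1, 0.4]
grip_width: 0.087
grip_force: 0.0
```

{"fn": "move_arm", "kwargs": {
  "series": "-9 37 10 0 0 0;-18 70 15 0 0 0;-26 97 15 0 0 0;-29 113 15 0 0 0;-29 115 15 0 0 0;-29 115 15 0 0 0"
}}

```text
time: 20.18
position: [0.5529, 0.0313, 0.2004]
tool_rot: [-0.063, 0.998, -0.0, -0.0]
ft_force: [0.6, -0.1, 0.2]
grip_width: 0.0867
grip_force: 0.0
```

```bash
python3 look.py e wrist,top box,mat_red,mat_yellow,mat_blue; python3 -c "
from h import *
c=robot.camera('wrist'); save(c,'e2.png');im=c['img'].astype(int);R,G,B=im[...,0],im[...,1],im[...,2]
for nm,m,z in(('r',(R>150)&(G<45),.015),('b',(B>R+80)&(B>G+60),.015),('y',(R>170)&(G>140)&(B<80),.015),('g',(G>R+25)&(G>B),.062)):
  n,l,s,ce=cv2.connectedComponentsWithStats(m.astype(np.uint8))
  for i in range(1,n):
    if s[i,4]>600: print(nm,s[i],ce[i].round(1),ray(c,ce[i],z).round(4))
go(.553,.030,.045,97)"
```

```text
wrist box [([0.5517, 0.0315, 0.0135], 0.72, [283, 189])]
wrist mat_red [([0.5626, -0.0499, 0.0061], 0.61, [199, 189])]
wrist mat_yellow [([0.5504, 0.1037, 0.0126], 0.81, [357, 197])]
wrist mat_blue [([0.4768, 0.0197, 0.015], 0.56, [280, 107])]
top box [([0.6908, 0.2434, 0.0014], 0.71, [178, 145])]
top mat_red [([0.5618, -0.0459, 0.0135], 0.71, [312, 202])]
top mat_yellow [([0.5426, 0.104, 0.0103], 0.91, [242, 212])]
top mat_blue [([0.4771, 0.0168, 0.0086], 0.83, [283, 242])]
20.6833 [0.5532 0.0298 0.2006]
r [ 157  145   92   91 6543] [202.4 189.7] [ 0.5614 -0.0466  0.015 ]
b [ 233   57   98  103 7940] [281.5 107.7] [0.4772 0.0196 0.015 ]
y [ 314  144   94   93 6827] [360.6 190.3] [0.5435 0.1039 0.015 ]
y [ 262  182   38   37 1059] [280.5 200.6] [0.563 0.029 0.015]
g [ 247  166   67   66 2750] [280.6 197.3] [0.5488 0.0277 0.062 ]
shift [2.000e-01 1.000e-01 1.556e+02] rot [ 0.   -0.   -0.02]
```

View pics/ewrist.png

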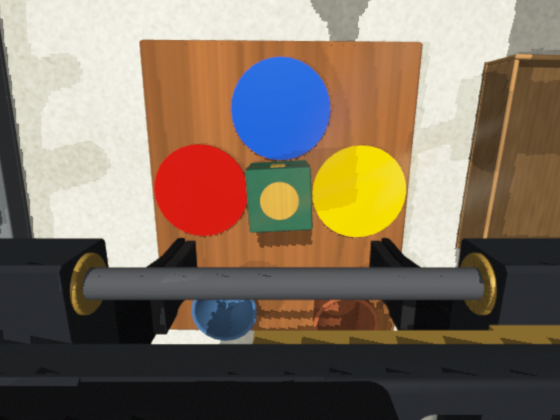

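View pics/etop.png

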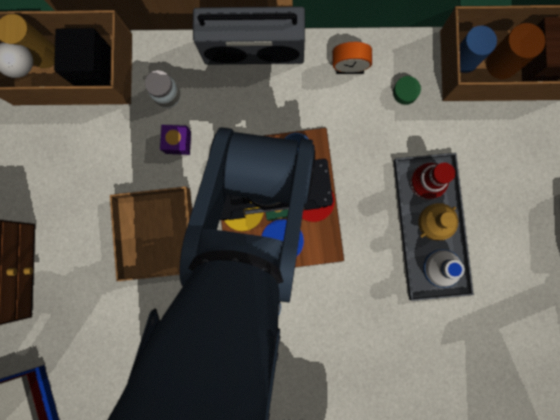

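The wrist picture gives the disc centres: red (202,190), blue (281,108) and yellow (360,190). The box is centred between the jaws at (280,200), and the top view shows all three ornaments upright in the tray. I'm going down for the box.

{"fn": "move_arm", "kwargs": {
  "series": "0 -1 25 0 0 0;0 -1 60 0 0 0;0 -1 95 0 0 0;0 -1 125 0 0 0;0 -1 145 0 0 0;0 -1 154 0 0 0;0 -1 154 0 0 0;0 -1 154 0 0 0"
}}

```text
time: 21.4
position: [0.5537, 0.0293, 0.0468]
tool_rot: [-0.061, 0.998, -0.0, 0.0]
ft_force: [-0.1, -0.8, 0.5]
grip_width: 0.087
grip_force: 0.0
```

{"fn": "move_arm", "kwargs": {
  "series": "0 0 0 0 0 0;0 0 0 0 0 0;0 0 0 0 0 0;0 0 0 0 0 0;0 0 0 0 0 0;0 0 0 0 0 0;0 0 0 0 0 0;0 0 0 0 0 0",
  "jaw": 0,
  "newtons": 20
}}

```text
time: 22.07
position: [0.5536, 0.0292, 0.047]
tool_rot: [-0.061, 0.998, -0.0, 0.0]
ft_force: [-0.2, -0.3, 4.3]
grip_width: 0.0542
grip_force: 19.7
```

```bash
python3 -c "
from h import *
o=robot.get_obs();print(o['position'],o['grip_width'],o['grip_force']);go(.496,.288,.12,97)"
```

```text
[0.55356276 0.02919931 0.0470365 ] 0.05422146973132645 19.727567489748026
shift [ 25.3 263.9 -73.1] rot [-0.03  0.04  0.05]
```

{"fn": "move_arm", "kwargs": {
  "series": "0 0 -10 0 0 0;0 0 -35 0 0 0;0 0 -60 0 0 0;1 8 -75 0 0 0;3 28 -80 0 0 0;6 60 -80 0 0 0;9 95 -80 0 0 0;12 130 -80 0 0 0"
}}

```text
time: 22.73
position: [0.5248, 0.1578, 0.1269]
tool_rot: [-0.06, 0.998, 0.0, -0.0]
ft_force: [0.3, 0.3, -2.2]
grip_width: 0.0547
grip_force: 19.7
```

{"fn": "move_arm", "kwargs": {
  "series": "4 35 0 0 0 0;7 70 0 0 0 0;10 100 0 0 0 0;12 122 0 0 0 0;13 132 0 0 0 0;13 134 0 0 0 0;13 134 0 0 0 0"
}}

```text
time: 23.32
position: [0.4959, 0.2883, 0.1265]
tool_rot: [-0.062, 0.998, -0.0, -0.0]
ft_force: [-0.1, 0.1, -1.4]
grip_width: 0.0545
grip_force: 19.7
```

```bash
python3 look.py f wrist,scene carton; python3 -c "
from h import *
o=robot.get_obs();print(o['position'],o['grip_width'],o['ft_force']);go(.496,.288,.040,97)"
```

```text
wrist carton [([0.4918, 0.2897, 0.0002], 0.74, [285, 202])]
scene carton [([0.4963, 0.2889, -0.0017], 0.76, [390, 199])]
23.5167 [0.4966 0.2869 0.1265]
[0.49663799 0.28685751 0.12650384] 0.05460688257678718 [-0.61026244  0.6198031  -2.71175369]
shift [ 0.5  1.2 86.5] rot [-0.02 -0.02 -0.08]
```

View pics/fwrist.png

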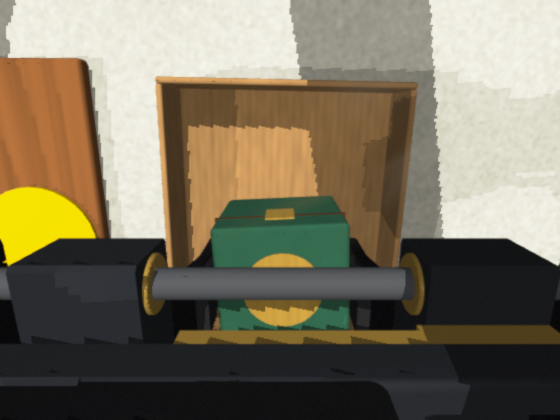

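The box at (282,265) hangs centred between the carton walls (160 to 410), so I'm lowering it.

{"fn": "move_arm", "kwargs": {
  "series": "0 1 10 0 0 0;0 1 30 0 0 0;0 1 52 0 0 0;0 1 70 0 0 0;0 1 80 0 0 0;0 1 85 0 0 0;0 1 86 0 0 0;0 1 86 0 0 0"
}}

```text
time: 24.18
position: [0.4965, 0.2892, 0.0406]
tool_rot: [-0.061, 0.998, 0.0, 0.0]
ft_force: [0.6, -0.0, -2.3]
grip_width: 0.0541
grip_force: 19.7
```

{"fn": "move_arm", "kwargs": {
  "series": "0 0 0 0 0 0;0 0 0 0 0 0;0 0 0 0 0 0;0 0 0 0 0 0;0 0 0 0 0 0;0 0 0 0 0 0;0 0 0 0 0 0",
  "jaw": 1
}}

```text
time: 24.77
position: [0.4961, 0.2894, 0.0408]
tool_rot: [-0.061, 0.998, 0.0, 0.0]
ft_force: [0.0, 0.3, 0.1]
grip_width: 0.0856
grip_force: 0.0
```

{"fn": "move_arm", "kwargs": {
  "series": "0 0 -15 0 0 0;0 0 -45 0 0 0;0 0 -80 0 0 0;0 0 -115 0 0 0;0 0 -150 0 0 0;0 -15 -175 0 0 0;0 -45 -185 0 0 0;0 -80 -185 0 0 0"
}}

```text
time: 25.43
position: [0.5076, 0.2109, 0.2292]
tool_rot: [-0.063, 0.998, 0.001, 0.004]
ft_force: [0.4, -0.4, 0.4]
grip_width: 0.0871
grip_force: 0.0
```

```bash
python3 look.py g top,scene box; python3 -c "
from h import *
o=robot.get_obs();print(o['position'],o['time']);go(.511,-.2973,.225,97)"
```

```text
top box [([0.6925, 0.2382, -0.0007], 0.73, [181, 144]), ([0.496, 0.2918, 0.0025], 0.5, [154, 234])]
scene box [([0.6941, 0.245, -0.0004], 0.93, [415, 258]), ([0.4973, 0.2891, 0.0005], 0.69, [390, 198]), ([0.4245, -0.3049, 0.001], 0.41, [113, 207])]
25.6333 [0.5058 0.2093 0.2256]
[0.50577485 0.20927322 0.22561962] 25.6333
shift [ 5.560e+01 -5.035e+02  4.000e-01] rot [ 0.03 -0.01 -0.1 ]
```

{"fn": "move_arm", "kwargs": {
  "series": "3 -25 0 0 0 0;7 -62 0 0 0 0;11 -100 0 0 0 0;15 -138 0 0 0 0;20 -177 0 0 0 0;24 -216 0 0 0 0;28 -255 0 0 0 0;33 -294 0 0 0 0"
}}

```text
time: 26.3
position: [0.5092, -0.0863, 0.2251]
tool_rot: [-0.062, 0.998, 0.0, -0.0]
ft_force: [0.1, 0.2, 0.2]
grip_width: 0.0869
grip_force: 0.0
```

{"fn": "move_arm", "kwargs": {
  "series": "4 -39 0 0 0 0;9 -78 0 0 0 0;13 -116 0 0 0 0;18 -153 0 0 0 0;21 -183 0 0 0 0;23 -202 0 0 0 0;23 -209 0 0 0 0;23 -209 0 0 0 0"
}}

```text
time: 26.97
position: [0.5124, -0.2967, 0.2248]
tool_rot: [-0.061, 0.998, 0.0, -0.0]
ft_force: [0.6, -0.1, 0.1]
grip_width: 0.0874
grip_force: 0.0
```

```bash
python3 look.py i wrist urn,vase,lighthouse; python3 -c "
from h import *
o=robot.get_obs();print(o['position'],o['time']);go(.511,-.2973,.1156,97)"
```

```text
wrist urn [([0.5121, -0.2975, 0.0037], 0.69, [282, 184]), ([0.4181, -0.3062, 0.0062], 0.26, [285, 89])]
wrist vase [([0.4222, -0.3042, 0.0056], 0.75, [286, 94])]
wrist lighthouse [([0.5962, -0.2891, 0.0032], 0.71, [280, 258]), ([0.4212, -0.3055, 0.0081], 0.51, [285, 93])]
27.1667 [ 0.5119 -0.2938  0.2253]
[ 0.51187407 -0.29383806  0.22526555] 27.1667
shift [  1.2  -3.5 109.7] rot [ 0.1  -0.05  0.15]
```

View pics/iwrist.png

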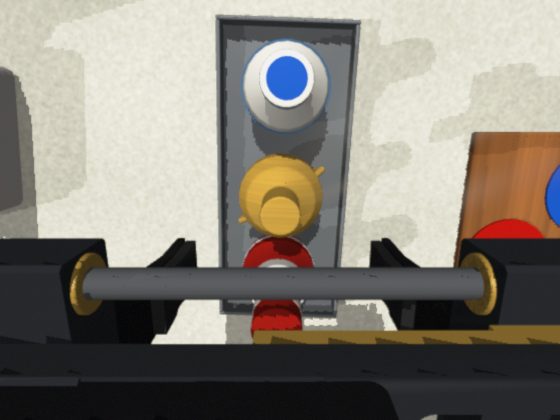

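{"fn": "move_arm", "kwargs": {
  "series": "1 -3 20 0 0 0;1 -3 45 0 0 0;1 -3 70 0 0 0;1 -3 92 0 0 0;1 -3 105 0 0 0;1 -3 109 0 0 0;1 -3 109 0 0 0;1 -3 109 0 0 0",
  "jaw": 1
}}

```text
time: 27.83
position: [0.5118, -0.2987, 0.1172]
tool_rot: [-0.062, 0.998, -0.0, 0.0]
ft_force: [0.0, -0.1, -0.1]
grip_width: 0.0872
grip_force: 0.0
```

{"fn": "move_arm", "kwargs": {
  "series": "0 0 0 0 0 0;0 0 0 0 0 0;0 0 0 0 0 0;0 0 0 0 0 0;0 0 0 0 0 0;0 0 0 0 0 0;0 0 0 0 0 0;0 0 0 0 0 0",
  "jaw": 0,
  "newtons": 22
}}

```text
time: 28.5
position: [0.5112, -0.2993, 0.1166]
tool_rot: [-0.061, 0.998, -0.0, -0.0]
ft_force: [-0.2, -1.3, 0.1]
grip_width: 0.0419
grip_force: 0.0
```

{"fn": "move_arm", "kwargs": {
  "series": "0 0 0 0 0 0;0 0 0 0 0 0;0 0 0 0 0 0;0 0 0 0 0 0;0 0 0 0 0 0;0 0 0 0 0 0"
}}

```text
time: 29.0
position: [0.5112, -0.2991, 0.1165]
tool_rot: [-0.061, 0.998, 0.0, -0.0]
ft_force: [-0.2, -0.5, -0.5]
grip_width: 0.0297
grip_force: 22.0
```

```bash
python3 -c "
from h import *
o=robot.get_obs();print(o['position'],o['grip_width'],o['grip_force']);go(.5435,.1039,.240,97)"
```

```text
[ 0.51115594 -0.29911941  0.1164842 ] 0.029733338741681097 21.994385143098043
shift [ -81.4  396.1 -123.4] rot [ 0.02 -0.01  0.03]
```

{"fn": "move_arm", "kwargs": {
  "series": "0 0 -10 0 0 0;0 0 -32 0 0 0;0 0 -60 0 0 0;0 0 -90 0 0 0;-1 8 -114 0 0 0;-5 27 -123 0 0 0;-12 58 -123 0 0 0;-19 92 -123 0 0 0"
}}

```text
time: 29.67
position: [0.5192, -0.2062, 0.241]
tool_rot: [-0.06, 0.998, -0.001, 0.001]
ft_force: [1.0, 0.2, -3.9]
grip_width: 0.0296
grip_force: 22.0
```

{"fn": "move_arm", "kwargs": {
  "series": "-7 35 0 0 0 0;-14 71 0 0 0 0;-22 107 0 0 0 0;-29 143 0 0 0 0;-37 179 0 0 0 0;-44 214 0 0 0 0;-51 246 0 0 0 0;-57 272 0 0 0 0"
}}

```text
time: 30.33
position: [0.5412, 0.0739, 0.2397]
tool_rot: [-0.062, 0.998, 0.0, -0.001]
ft_force: [0.7, 0.1, -3.1]
grip_width: 0.0297
grip_force: 22.0
```

{"fn": "move_arm", "kwargs": {
  "series": "-4 20 0 0 0 0;-5 29 0 0 0 0;-6 32 0 0 0 0;-6 32 0 0 0 0"
}}

```text
time: 30.67
position: [0.5438, 0.1039, 0.2395]
tool_rot: [-0.062, 0.998, -0.0, -0.0]
ft_force: [-0.5, -0.3, -3.6]
grip_width: 0.0299
grip_force: 22.0
```

```bash
python3 look.py j wrist urn,mat_yellow; python3 -c "
from h import *
o=robot.get_obs();print(o['position'],o['ft_force']);go(.5435,.1039,.1275,97)"
```

```text
wrist urn [([0.5451, 0.1028, 0.1251], 0.65, [281, 212])]
wrist mat_yellow [([0.5501, 0.102, 0.0147], 0.79, [280, 189])]
30.8167 [0.5441 0.1025 0.2395]
[0.54412952 0.10249672 0.23951363] [-0.84823698 -0.18222204 -3.01584158]
shift [  0.4   1.5 112. ] rot [-0.04 -0.02 -0.05]
```

View pics/jwrist.png

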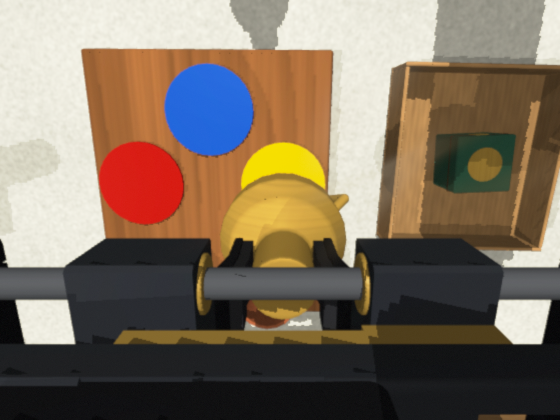

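The yellow disc at (284,185) sits under the urn at (284,225), and the green box lies flat in the carton. I'm lowering the urn.

{"fn": "move_arm", "kwargs": {
  "series": "0 1 10 0 0 0;0 1 30 0 0 0;0 1 53 0 0 0;0 1 76 0 0 0;0 1 95 0 0 0;0 1 106 0 0 0;0 1 111 0 0 0;0 1 111.5 0 0 0"
}}

```text
time: 31.48
position: [0.544, 0.1042, 0.128]
tool_rot: [-0.061, 0.998, -0.0, -0.0]
ft_force: [0.1, -0.2, -3.3]
grip_width: 0.0296
grip_force: 22.0
```

{"fn": "move_arm", "kwargs": {
  "series": "0 0 0 0 0 0;0 0 0 0 0 0;0 0 0 0 0 0;0 0 0 0 0 0"
}}

```text
time: 31.82
position: [0.5443, 0.1047, 0.1284]
tool_rot: [-0.061, 0.998, -0.0, 0.0]
ft_force: [-0.4, 0.1, -2.8]
grip_width: 0.0298
grip_force: 22.0
```

```bash
python3 -c "
from h import *
o=robot.get_obs();print(o['position'],o['ft_force']);go(.5435,.1039,.1275,97)"
```

```text
[0.54432098 0.10472843 0.12841669] [-0.36378967  0.14180714 -2.75466711]
shift [ 0.9 -0.7  0.9] rot [-0.01  0.05  0.03]
```

{"fn": "move_arm", "kwargs": {
  "series": "1 -1 0.5 0 0 0;1 -1 1 0 0 0;1 -1 1 0 0 0;1 -1 1 0 0 0"
}}

```text
time: 32.15
position: [0.5432, 0.1036, 0.1274]
tool_rot: [-0.061, 0.998, -0.0, 0.0]
ft_force: [-1.3, -0.6, 0.7]
grip_width: 0.0299
grip_force: 22.0
```

{"fn": "move_arm", "kwargs": {
  "series": "0 0 0 0 0 0;0 0 0 0 0 0;0 0 0 0 0 0;0 0 0 0 0 0;0 0 0 0 0 0;0 0 0 0 0 0;0 0 0 0 0 0;0 0 0 0 0 0",
  "jaw": 1
}}

```text
time: 32.82
position: [0.5431, 0.1037, 0.127]
tool_rot: [-0.061, 0.998, 0.0, -0.0]
ft_force: [0.5, -0.9, 0.9]
grip_width: 0.0751
grip_force: 0.0
```

{"fn": "move_arm", "kwargs": {
  "series": "0 0 -10 0 0 0;0 0 -35 0 0 0;0 0 -65 0 0 0;0 0 -80 0 0 0;0 0 -80 0 0 0;0 0 -80 0 0 0"
}}

```text
time: 33.32
position: [0.5436, 0.1037, 0.2083]
tool_rot: [-0.061, 0.998, -0.0, 0.001]
ft_force: [-0.6, -0.1, -0.3]
grip_width: 0.087
grip_force: 0.0
```

```bash
python3 look.py k wrist urn; python3 -c "
from h import *
o=robot.get_obs();print(o['position'],o['ft_force']);go(.6017,-.289,.22,97)"
```

```text
wrist urn []
33.4167 [0.5423 0.1037 0.2063]
[0.5422564  0.10368747 0.20633865] [ 0.25249653 -0.40201602 -0.13982712]
shift [ -10.9 -397.   -13.8] rot [ 0.01 -0.11  0.03]
```

View pics/kwrist.png

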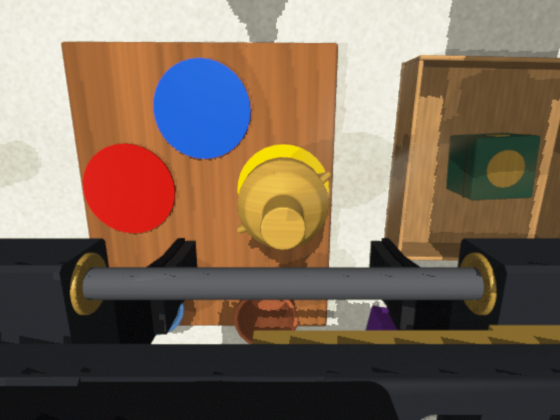

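The urn knob (283,228) is in line with its disc centre (283,190). Next is the lighthouse.

{"fn": "move_arm", "kwargs": {
  "series": "0 -25 -14 0 0 0;-2 -62 -14 0 0 0;-3 -100 -14 0 0 0;-4 -138 -14 0 0 0;-5 -177 -14 0 0 0;-6 -216 -14 0 0 0;-7 -254 -14 0 0 0;-8 -292 -14 0 0 0"
}}

```text
time: 34.08
position: [0.5858, -0.1866, 0.2191]
tool_rot: [-0.061, 0.998, 0.001, -0.002]
ft_force: [-0.3, 0.4, 0.3]
grip_width: 0.0869
grip_force: 0.0
```

{"fn": "move_arm", "kwargs": {
  "series": "-1 -37 0 0 0 0;-2 -70 0 0 0 0;-3 -94 0 0 0 0;-3 -105 0 0 0 0;-3 -105 0 0 0 0;-3 -105 0 0 0 0"
}}

```text
time: 34.58
position: [0.6017, -0.2879, 0.2195]
tool_rot: [-0.061, 0.998, 0.002, -0.001]
ft_force: [-0.3, -0.3, 0.3]
grip_width: 0.0873
grip_force: 0.0
```

```bash
python3 look.py l wrist lighthouse,vase; python3 -c "
from h import *
o=robot.get_obs();print(o['position']);go(.6017,-.289,.121,97)"
```

```text
wrist lighthouse [([0.6017, -0.2887, 0.0035], 0.84, [281, 185])]
wrist vase []
34.7333 [ 0.6023 -0.2866  0.2207]
[ 0.60228811 -0.28663987  0.22065722]
shift [ 0.8 -2.4 99.7] rot [ 0.1  -0.07  0.14]
```

{"fn": "move_arm", "kwargs": {
  "series": "1 -2 20 0 0 0;1 -2 45 0 0 0;1 -2 70 0 0 0;1 -2 88 0 0 0;1 -2 97 0 0 0;1 -2 99 0 0 0;1 -2 99 0 0 0"
}}

```text
time: 35.32
position: [0.602, -0.2901, 0.122]
tool_rot: [-0.062, 0.998, 0.0, -0.0]
ft_force: [-0.1, 0.1, 0.4]
grip_width: 0.0871
grip_force: 0.0
```

{"fn": "move_arm", "kwargs": {
  "series": "0 0 0 0 0 0;0 0 0 0 0 0;0 0 0 0 0 0;0 0 0 0 0 0;0 0 0 0 0 0;0 0 0 0 0 0;0 0 0 0 0 0;0 0 0 0 0 0",
  "jaw": 0,
  "newtons": 20
}}

```text
time: 35.98
position: [0.6019, -0.2911, 0.1221]
tool_rot: [-0.061, 0.998, 0.0, -0.0]
ft_force: [-0.3, 0.4, -0.3]
grip_width: 0.0419
grip_force: 0.0
```

{"fn": "move_arm", "kwargs": {
  "series": "0 0 0 0 0 0;0 0 0 0 0 0;0 0 0 0 0 0;0 0 0 0 0 0"
}}

```text
time: 36.32
position: [0.6018, -0.291, 0.122]
tool_rot: [-0.061, 0.998, 0.0, -0.0]
ft_force: [-1.5, 1.0, 0.4]
grip_width: 0.0385
grip_force: 20.0
```

```bash
python3 -c "
from h import *
o=robot.get_obs();print(o['position'],o['grip_width'],o['grip_force']);go(.5614,-.0466,.19,97)"
```

```text
[ 0.60184134 -0.29098854  0.12201232] 0.038494799113093725 19.998742528259754
shift [ 10.2 247.5 -67.9] rot [ 0.01 -0.01  0.03]
```

{"fn": "move_arm", "kwargs": {
  "series": "0 0 -10 0 0 0;0 0 -32 0 0 0;0 0 -57 0 0 0;0 8 -70 0 0 0;1 26 -70 0 0 0;2 54 -70 0 0 0;3 87 -70 0 0 0;5 120 -70 0 0 0"
}}

```text
time: 36.98
position: [0.5815, -0.1712, 0.1921]
tool_rot: [-0.061, 0.998, 0.0, -0.0]
ft_force: [0.1, -0.3, -2.5]
grip_width: 0.0387
grip_force: 20.0
```

{"fn": "move_arm", "kwargs": {
  "series": "1 33 0 0 0 0;2 65 0 0 0 0;4 92 0 0 0 0;5 112 0 0 0 0;5 123 0 0 0 0;5 127 0 0 0 0;5 127 0 0 0 0;5 127 0 0 0 0"
}}

```text
time: 37.65
position: [0.5624, -0.048, 0.1923]
tool_rot: [-0.061, 0.998, -0.001, 0.001]
ft_force: [-0.1, -0.4, -2.9]
grip_width: 0.0386
grip_force: 20.0
```

```bash
python3 -c "
from h import *
o=robot.get_obs();print(o['position'],o['ft_force']);go(.5614,-.0466,.133,97)"
```

```text
[ 0.56235383 -0.04801708  0.19225   ] [-0.14482455 -0.38498952 -2.86838954]
shift [ 0.8  1.6 59.2] rot [-0.06  0.05  0.03]
```

{"fn": "move_arm", "kwargs": {
  "series": "1 1 10 0 0 0;1 1 28 0 0 0;1 1 43 0 0 0;1 1 52 0 0 0;1 1 57 0 0 0;1 1 58 0 0 0;1 1 58 0 0 0;1 1 58 0 0 0"
}}

```text
time: 38.32
position: [0.5612, -0.0467, 0.1344]
tool_rot: [-0.061, 0.998, -0.0, 0.001]
ft_force: [0.2, 0.2, -2.4]
grip_width: 0.0387
grip_force: 20.0
```

{"fn": "move_arm", "kwargs": {
  "series": "0 0 0 0 0 0;0 0 0 0 0 0"
}}

```text
time: 38.48
position: [0.5611, -0.0464, 0.1346]
tool_rot: [-0.061, 0.998, -0.0, 0.001]
ft_force: [-0.5, -0.5, -2.1]
grip_width: 0.0385
grip_force: 20.0
```

```bash
python3 -c "
from h import *
o=robot.get_obs();print(o['position'],o['ft_force']);go(.5614,-.0466,.133,97)"
```

```text
[ 0.56105845 -0.04642858  0.13459296] [-0.4982354  -0.48171651 -2.10765377]
shift [-0.3 -0.2  1.6] rot [-0.03  0.07  0.03]
```

{"fn": "move_arm", "kwargs": {
  "series": "0 0 1 0 0 0;0 0 1.5 0 0 0;0 0 1.5 0 0 0;0 0 1.5 0 0 0"
}}

```text
time: 38.82
position: [0.5609, -0.0463, 0.1329]
tool_rot: [-0.061, 0.998, -0.0, 0.0]
ft_force: [-0.9, -0.7, 0.6]
grip_width: 0.0386
grip_force: 20.0
```

{"fn": "move_arm", "kwargs": {
  "series": "0 0 0 0 0 0;0 0 0 0 0 0;0 0 0 0 0 0;0 0 0 0 0 0;0 0 0 0 0 0;0 0 0 0 0 0;0 0 0 0 0 0;0 0 0 0 0 0",
  "jaw": 1
}}

```text
time: 39.48
position: [0.5606, -0.0463, 0.1325]
tool_rot: [-0.061, 0.998, -0.0, -0.0]
ft_force: [0.1, -0.7, -0.1]
grip_width: 0.0829
grip_force: 0.0
```

{"fn": "move_arm", "kwargs": {
  "series": "0 0 -10 0 0 0;0 0 -35 0 0 0;0 0 -65 0 0 0;0 0 -80 0 0 0;0 0 -80 0 0 0;0 0 -80 0 0 0"
}}

```text
time: 39.98
position: [0.5611, -0.0464, 0.2139]
tool_rot: [-0.061, 0.998, -0.0, 0.001]
ft_force: [-0.3, -0.4, -0.8]
grip_width: 0.0872
grip_force: 0.0
```

```bash
python3 look.py m wrist lighthouse,mat_red; python3 -c "
from h import *
o=robot.get_obs();print(o['position'],o['ft_force']);go(.4201,-.3045,.215,97)"
```

```text
wrist lighthouse [([0.5589, -0.0434, 0.014], 0.56, [286, 186])]
wrist mat_red [([0.6713, -0.01, 0.0116], 0.32, [304, 289])]
40.1333 [ 0.5596 -0.046   0.2114]
[ 0.55959721 -0.04602691  0.21137828] [0.22969386 0.33484381 0.91308438]
shift [ 170.1 -239.5   -3.4] rot [ 0.06 -0.15  0.03]
```

Now the vase.

{"fn": "move_arm", "kwargs": {
  "series": "10 -15 -4 0 0 0;32 -46 -4 0 0 0;54 -77 -4 0 0 0;76 -108 -4 0 0 0;98 -139 -4 0 0 0;120 -170 -4 0 0 0;142 -201 -4 0 0 0;158 -223 -4 0 0 0"
}}

```text
time: 40.8
position: [0.4291, -0.289, 0.2152]
tool_rot: [-0.061, 0.998, 0.001, -0.001]
ft_force: [0.6, 0.2, 0.0]
grip_width: 0.0869
grip_force: 0.0
```

{"fn": "move_arm", "kwargs": {
  "series": "10 -13 0 0 0 0;12 -16 0 0 0 0;12 -16 0 0 0 0;12 -16 0 0 0 0"
}}

```text
time: 41.13
position: [0.421, -0.3033, 0.2157]
tool_rot: [-0.061, 0.998, 0.001, -0.0]
ft_force: [0.1, 0.2, -0.7]
grip_width: 0.0869
grip_force: 0.0
```

```bash
python3 look.py n wrist vase; python3 -c "
from h import *
o=robot.get_obs();print(o['position']);go(.4205,-.3045,.1196,97)"
```

```text
wrist vase [([0.4178, -0.308, 0.0044], 0.73, [278, 182])]
41.2333 [ 0.4215 -0.3028  0.2161]
[ 0.42149429 -0.30280561  0.2161023 ]
shift [ 1.1 -1.7 96.5] rot [ 0.09 -0.03  0.12]
```

{"fn": "move_arm", "kwargs": {
  "series": "1 -2 20 0 0 0;1 -2 45 0 0 0;1 -2 70 0 0 0;1 -2 87 0 0 0;1 -2 95 0 0 0;1 -2 96 0 0 0;1 -2 96 0 0 0"
}}

```text
time: 41.82
position: [0.4209, -0.3058, 0.1205]
tool_rot: [-0.062, 0.998, 0.0, -0.0]
ft_force: [0.2, 0.1, -0.5]
grip_width: 0.0869
grip_force: 0.0
```

{"fn": "move_arm", "kwargs": {
  "series": "0 0 0 0 0 0;0 0 0 0 0 0;0 0 0 0 0 0;0 0 0 0 0 0;0 0 0 0 0 0;0 0 0 0 0 0;0 0 0 0 0 0;0 0 0 0 0 0",
  "jaw": 0,
  "newtons": 20
}}

```text
time: 42.48
position: [0.4204, -0.3065, 0.1206]
tool_rot: [-0.061, 0.998, -0.0, 0.0]
ft_force: [0.6, 0.3, 0.5]
grip_width: 0.0417
grip_force: 0.0
```

{"fn": "move_arm", "kwargs": {
  "series": "0 0 0 0 0 0;0 0 0 0 0 0;0 0 0 0 0 0;0 0 0 0 0 0;0 0 0 0 0 0"
}}

```text
time: 42.9
position: [0.4203, -0.3061, 0.1205]
tool_rot: [-0.061, 0.998, 0.0, -0.0]
ft_force: [-0.3, 1.6, 1.2]
grip_width: 0.0359
grip_force: 20.0
```

```bash
python3 -c "
from h import *
o=robot.get_obs();print(o['position'],o['grip_width'],o['grip_force']);go(.4776,.0195,.19,97)"
```

```text
[ 0.42025699 -0.30610673  0.1205126 ] 0.03587494695092191 20.00204197363928
shift [-96.7 316.2 -69.3] rot [ 0.04 -0.02  0.03]
```

{"fn": "move_arm", "kwargs": {
  "series": "0 0 -10 0 0 0;0 0 -32 0 0 0;0 0 -57 0 0 0;-2 8 -70 0 0 0;-8 27 -70 0 0 0;-17 55 -70 0 0 0;-27 88 -70 0 0 0;-37 121 -70 0 0 0"
}}

```text
time: 43.57
position: [0.4422, -0.1811, 0.1909]
tool_rot: [-0.06, 0.998, -0.0, 0.0]
ft_force: [0.9, -0.9, -3.2]
grip_width: 0.0358
grip_force: 20.0
```

{"fn": "move_arm", "kwargs": {
  "series": "-10 33 0 0 0 0;-20 66 0 0 0 0;-30 99 0 0 0 0;-40 130 0 0 0 0;-49 158 0 0 0 0;-56 181 0 0 0 0;-59 192 0 0 0 0;-60 195 0 0 0 0"
}}

```text
time: 44.23
position: [0.4778, 0.0208, 0.1907]
tool_rot: [-0.063, 0.998, 0.0, -0.0]
ft_force: [0.3, 0.4, -2.9]
grip_width: 0.0354
grip_force: 20.0
```

{"fn": "move_arm", "kwargs": {
  "series": "0 0 0 0 0 0;0 0 0 0 0 0;0 0 0 0 0 0"
}}

```text
time: 44.48
position: [0.478, 0.0178, 0.1906]
tool_rot: [-0.061, 0.998, -0.0, -0.0]
ft_force: [-1.0, -0.4, -2.7]
grip_width: 0.0359
grip_force: 20.0
```

```bash
python3 -c "
from h import *
o=robot.get_obs();print(o['position'],o['ft_force']);go(.4776,.0195,.1315,97)"
```

```text
[0.47803553 0.01780239 0.19057089] [-0.95027958 -0.37910756 -2.65869478]
shift [ 0.2  1.8 59.1] rot [-0.03 -0.01 -0.05]
```

{"fn": "move_arm", "kwargs": {
  "series": "0 1.5 10 0 0 0;0 1.5 28 0 0 0;0 1.5 43 0 0 0;0 1.5 52 0 0 0;0 1.5 57 0 0 0;0 1.5 58 0 0 0;0 1.5 58 0 0 0;0 1.5 58 0 0 0"
}}

```text
time: 45.15
position: [0.4784, 0.0202, 0.1331]
tool_rot: [-0.061, 0.998, -0.0, 0.001]
ft_force: [-0.3, 0.3, -3.4]
grip_width: 0.0359
grip_force: 20.0
```

{"fn": "move_arm", "kwargs": {
  "series": "0 0 0.5 0 0 0;0 0 1 0 0 0;0 0 1 0 0 0;0 0 1 0 0 0"
}}

```text
time: 45.48
position: [0.4779, 0.0206, 0.1318]
tool_rot: [-0.061, 0.998, -0.0, 0.0]
ft_force: [0.1, 0.8, -4.6]
grip_width: 0.0356
grip_force: 20.0
```

```bash
python3 -c "
from h import *
o=robot.get_obs();print(o['position'],o['ft_force']);go(.4776,.0195,.1315,97)"
```

```text
[0.47794739 0.02063011 0.13184123] [ 0.08131264  0.7765713  -4.57311615]
shift [ 0.5 -1.1  0.3] rot [-0.01  0.03  0.04]
```

{"fn": "move_arm", "kwargs": {
  "series": "0 -1 0.5 0 0 0;0 -1 0.5 0 0 0;0 -1 0.5 0 0 0"
}}

```text
time: 45.73
position: [0.4781, 0.0199, 0.1315]
tool_rot: [-0.061, 0.998, 0.0, 0.0]
ft_force: [0.1, 3.2, 2.8]
grip_width: 0.0359
grip_force: 20.0
```

{"fn": "move_arm", "kwargs": {
  "series": "0 0 0 0 0 0;0 0 0 0 0 0;0 0 0 0 0 0;0 0 0 0 0 0;0 0 0 0 0 0;0 0 0 0 0 0;0 0 0 0 0 0;0 0 0 0 0 0",
  "jaw": 1
}}

```text
time: 46.4
position: [0.478, 0.0195, 0.131]
tool_rot: [-0.061, 0.998, -0.0, -0.0]
ft_force: [0.2, -0.4, 0.3]
grip_width: 0.081
grip_force: 0.0
```

{"fn": "move_arm", "kwargs": {
  "series": "0 0 -10 0 0 0;0 0 -35 0 0 0;0 0 -70 0 0 0;0 0 -110 0 0 0;-15 0 -145 0 0 0;-40 0 -175 0 0 0;-60 0 -195 0 0 0;-70 0 -200 0 0 0"
}}

```text
time: 47.07
position: [0.5517, 0.0279, 0.336]
tool_rot: [-0.061, 0.998, -0.001, 0.006]
ft_force: [-0.2, 0.5, -0.2]
grip_width: 0.0869
grip_force: 0.0
```

{"fn": "move_arm", "kwargs": {
  "series": "0 0 0 0 0 0;0 0 0 0 0 0;0 0 0 0 0 0;0 0 0 0 0 0;0 0 0 0 0 0"
}}

```text
time: 47.48
position: [0.5461, 0.0282, 0.3299]
tool_rot: [-0.061, 0.998, 0.0, -0.001]
ft_force: [-0.9, -0.7, -1.2]
grip_width: 0.087
grip_force: 0.0
```

```bash
cat > chk.py <<'E'
from h import *
import sys
c=robot.camera('wrist'); save(c,sys.argv[1])
for t in('vase','urn','lighthouse'):print(t,[(np.round(d['xyz'],4).tolist(),round(d['p'],2)) for d in robot.tip_of(c,t)[:3]])
V=c['img'].copy()
M=[((.4772,.0196),.125,.018),((.5435,.1039),.118,.015),((.5614,-.0466),.130,.020)]
a=np.linspace(0,6.283,60)
for (x,y),h,r in M:
    for R,z in((.045,.015),(r,.015+h)):
        P=np.array([pix(c,[x+R*np.cos(t),y+R*np.sin(t),z]) for t in a]);cv2.polylines(V,[P.reshape(-1,1,2).astype(np.int32)],True,(255,0,255),1)
V=cv2.cvtColor(V[60:330,100:450],cv2.COLOR_RGB2BGR);cv2.imwrite('pics/ov_'+sys.argv[1],cv2.resize(V,None,fx=2.2,fy=2.2))
o=robot.get_obs();print(o['position'],o['time'])
E
python3 chk.py p.png
```

```text
vase [([0.3442, 0.053, -0.0024], 0.67), ([0.4791, 0.0199, 0.0183], 0.61)]
urn [([0.5463, 0.1049, 0.0154], 0.73)]
lighthouse [([0.5581, -0.0427, 0.0132], 0.92)]
[0.54705331 0.02810636 0.3307539 ] 47.6833
```

View pics/ov_p.png

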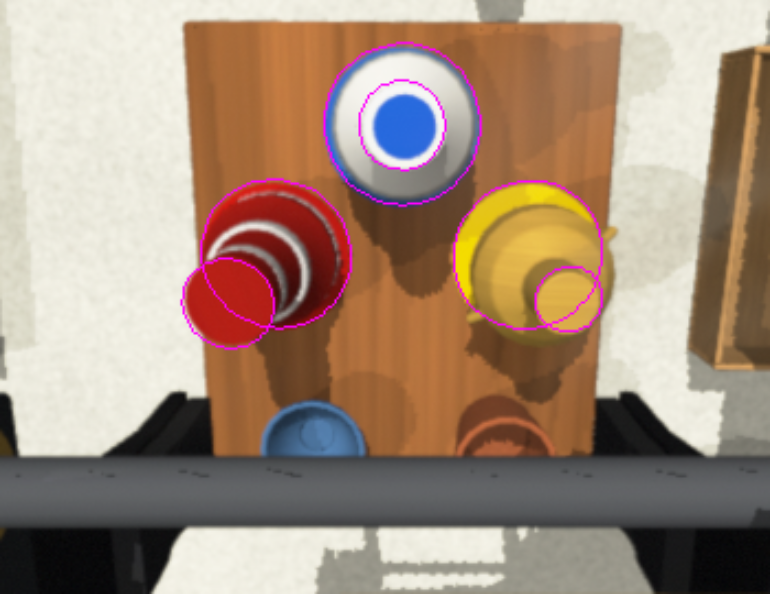

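The predicted circles match the discs and the ornament tops (vase 402,125; lighthouse 228,303; urn 568,298). The bowl hasn't moved and the gripper is well clear. Handing in.

```bash
python3 -c "
from rig import robot
print(robot.hand_in())"
```

```text
the job is handed in; nothing more can be done
None
```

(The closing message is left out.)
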